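# Swing a friction-held retaining arm up to square a leaning row of optical filters

## Task

On the filter stand, swing the arm with the red knob up until its orange crossbar has pushed the four leaning filters upright, square and tight together against the backstop. Press gently, only until you feel the row go solid, then let go: the arm's stiff hinge must keep it there with the crossbar still lightly clamping the front filter. Do not disturb the other things lying about.

Things in the scene. Friction and masses are not known exactly. Their poses are not given: they have to be found in the camera images.
- swing (a joint): Angle of the swing arm, rad. 0: knob straight above the hinge; negative: knob leaning to the stand's front (-x; starts between -1.25 and -0.8); positive: towards the filters. Range -1.4 to 0.7. Hinge friction of about 0.25 N m holds the arm wherever it is released (about 2 N at the knob to move it). The row goes solid somewhere between -0.2 and 0.2, depending on the backstop.
- swing_grip (a point): Centre of the red knob at the end of the steel swing arm: a disc 26 mm in diameter and 22 mm wide between its flat faces, which look along the stand's +y and -y; pinched across these faces it can pivot between the fingers. 120 mm from the hinge axis, on a rod 10 mm thick. The point's axes turn with the arm: z along the rod outwards, y along the hinge axis.
- swing_bar (a point): Centre of the arm's orange crossbar, 8 mm thick, 44 mm long along the hinge axis, 40 mm from the hinge axis; seen from the hinge it is 0.45 rad ahead of the knob (towards the filters). It is what bears on the front filter. With the row solid, 6 to 10 N at the knob, square to the rod, clamps it well; while the row still moves it takes 2 to 5 N.
- swing_hinge (a point): Middle of the swing arm's hinge axis, which runs along the stand's y, 20 mm above the table. The axes are the stand's.
- stand: Grey breadboard, 260 mm (x) by 400 mm (y), 12 mm thick, fixed to the table; origin at the centre of its underside, x away from its front (the robot's side), z up. The hinge is at x = -12 mm. Two steel rests (y = +-30 mm, x = -23 mm, top 83 mm above the table) carry the leaning row.
- stop: Aluminium backstop, an upright plate 12 mm thick (x), 90 mm wide, 95 mm high, fixed on the stand behind the filters at y = 0; it is set at a different place along the stand's x each time. Origin at the centre of the plate's underside, on the stand's top; its face towards the filters is at x = -6 mm. Axes as the stand's.
- filter1: Front filter (blue glass), nearest the swing arm: loose plate in a black frame, 10 mm thick (x), 70 mm wide (y), 80 mm high (z), about 60 g, sliding easily; origin at the centre of its lower edge face, z up along the plate. The row starts leaning 18 degrees towards the front, face on face, with its feet some millimetres short of the backstop.
- filter2: Second filter (green glass): loose plate in a black frame, 10 mm thick (x), 70 mm wide (y), 80 mm high (z), about 60 g, sliding easily; origin at the centre of its lower edge face, z up along the plate. The row starts leaning 18 degrees towards the front, face on face, with its feet some millimetres short of the backstop.
- filter3: Third filter (yellow glass): loose plate in a black frame, 10 mm thick (x), 70 mm wide (y), 80 mm high (z), about 60 g, sliding easily; origin at the centre of its lower edge face, z up along the plate. The row starts leaning 18 degrees towards the front, face on face, with its feet some millimetres short of the backstop.
- filter4: Rear filter (red glass), nearest the backstop: loose plate in a black frame, 10 mm thick (x), 70 mm wide (y), 80 mm high (z), about 60 g, sliding easily; origin at the centre of its lower edge face, z up along the plate. The row starts leaning 18 degrees towards the front, face on face, with its feet some millimetres short of the backstop.
- driver: Screwdriver, 150 mm long, lying on the left (+y) part of the stand; bystander. Origin about mid-length, axis x along it.
- lensring: Black lens ring, 51 mm in diameter, 12 mm high, lying on the stand's right front; bystander.
- screws: Small clear cup, 48 mm in diameter, 35 mm high, on the stand's right rear; bystander.
- clamp: Black clamping fork, 50 by 25 mm with a steel screw, 28 mm high, on the stand's left rear; bystander.
- cleaner: Amber jar with a white cap, 38 mm in diameter, 70 mm high, standing on the stand's right side; bystander.
- post: Loose steel post, 13 mm thick, 100 mm long, lying on the stand's left front; bystander.
- tube (a point): Middle of the black beam tube, 44 mm in diameter (collars 52 mm), 360 mm long, that crosses above the stand along its y at x = -45 mm, 322 mm above the table, on two posts at y = +-165 mm (up to 36 mm thick). It is nearly above the knob's final place: a gripper pointing straight down does not fit there; one tilted about 40 degrees, reaching in from the front under the tube, does.

How it is judged (in metres and radians):
At the end, for the whole second after the job is handed in: All four filters at rest, upright and square to the backstop (within 0.06 rad), packed face to face against it (each within 3 mm of its place); the released arm is still, its crossbar on the front filter (within 2.5 mm), clamping the row against the backstop with at least 0.5 N (angle between each of filter1, filter2, filter3, filter4's own z axis and vertical below 0.06 rad and x of filter1 in the frame of stop between -0.044 and -0.038 m and angle between the y axis of each of filter1, filter2, filter3, filter4 and the y axis of stop, either way round below 0.06 rad and linear speed of each of filter1, filter2, filter3, filter4 below 0.01 m/s and x of filter2 in the frame of stop between -0.034 and -0.028 m and x of filter3 in the frame of stop between -0.024 and -0.018 m and x of filter4 in the frame of stop between -0.014 and -0.008 m and x of swing_bar in the frame of filter1 above -0.0115 m and velocity of joint swing between -0.02 and 0.02 rad/s and contact force between filter4 and stop above 0.5 N); the robot touches nothing.
It fails at once if a bystander is moved more than 25 mm (distance of any of driver, lensring, screws, clamp, cleaner, post from where it was at the start of the episode above 0.025 m).
It fails at once if the row is squeezed with more than 60 N (contact force between filter4 and stop above 60 N).
It also fails if it takes over 64 s, if anything falls off the work surface, if the arm or the gripper's body presses on something with over 40 N, if the wrist force passes 120 N, or if a joint passes its speed limit or range.

## Robot

A 6-joint arm with a two-finger parallel gripper is mounted at the origin on the work surface. World frame = base frame: x ahead of the robot, y to its left, z up, the work surface at z = 0. Lengths are in m, angles in degrees, forces in N, time in s.
With the tool pointing down it reaches from about 0.4 to 0.825 m from the base axis. Payload 7 kg.
Tool frame: the origin (TCP) lies on the centre line of the jaws, within the pads' length; the fingertips stand 22 mm ahead of it and the grasp point (between the pads) lies 3 mm ahead of it; z points along the fingers, y is the line along which they close (so a half turn about z gives the same grasp; the last joint's range is limited). The gripper opens to 88 mm and grips with 3 to 60 N. Pads are 19 mm wide; open, the fingers measure 130 mm over their backs; the gripper's body (78 mm by 193 mm) begins 47 mm behind the grasp point.
Start: joints at [-54.826, 20.546, 0.682, 0, -70.136, -16.507], TCP at [0.216, -0.639, 0.223] pointing down, gripper open.
Joint ranges: [-176.03, 176.03], [-82.01, 121.73], [-58.28, 71.71], [-173.87, 95.51], [-174.79, -0.11], [-173.66, 173.66]. Speed limits (degrees/s): [136.94, 136.94, 172.46, 180, 180, 180].

## Interface

Orientations are given as [roll, pitch, yaw] about the fixed x, y, z axes, in that order (R = Rz(yaw) Ry(pitch) Rx(roll)).
In Python, from plant import get_state, cams, r gives the robot as it stands.
- The arm moves only by the tool apply_moves, never from a script. Its argument "targets" is a list of rows, each an object with "dp": the shift along the world's x, y, z in m, a list of three; "yaw": the turn about the world's z in degrees. In form: [{"dp": [x, y, z], "yaw": yaw}, ...]. A call has 1 to 20 rows; each row is the pose to reach, as a shift and turn from the pose commanded when the call began; what a row does not reach only later rows make up. A row lasts 1/12 s, in which the tool goes at most 41.7 mm and 7.16 degrees, less where a joint would pass 70% of its speed; a pose out of reach is approached as far as the arm can. A call with a gripper value outside its range is refused whole. "grip" is the gripper command: -1 is fully open, 1 is shut, values between are in proportion, set as the call begins (left out, the last holds). The fingers move at their own pace and stop on an object; "squeeze" is the grip in N (left out, the last holds). Time passes only in rows, so rows that repeat a pose let the fingers close. It gives the time, the measured TCP pose, the force, the opening and the grip force at its end, in the units of the state.
- get_state(): the state, without advancing time (a new reading comes with each control period).
- cams.capture(name): name is "scene" or "top"; returns a dict with "image" (384x512x3 uint8, red, green, blue), "range_z" (384x512 float32, m along the optical axis (not along the pixel's ray), 0 where there is no reading), "fx", "fy", "cx", "cy" (pixels), "R" (3x3) and "t" (3): a world point X has camera coordinates R X + t. Camera axes: x right, y down, z forward; pixel columns grow to the right and rows downward; lengths in m; the calibration is good to about 2 mm. A picture is of the moment at which its call begins.
- r.close_job(): hands the job in; it is judged then, once.
The state is a dict: "time_s": time; "joints": joint angles; "qd": joint speeds; "joint_torque": joint torques, N m; "tcp_pos": TCP position; "eef_rot": TCP orientation; "contact_force": force on the tool from outside, world axes, zero at the start; "moment": the same for the moment, N m; "gripper_width": finger opening in m; "gripper_force": force on a finger pad.
Only numpy, scipy, OpenCV 4.12 (cv2) and the standard library are available. Lean on these libraries where they do the work, as an engineer would, in place of code of your own. Each camera call takes 0.05 s, during which the arm holds its last target. There are 200 camera calls.

## Working session

There is one attempt and no reset: what is moved stays moved. The work goes in short steps, Python scripts to look and compute and a tool call to move; the robot and the scene stay as the last step left them, time stands still between calls to the robot, and variables do not carry over. Pictures are saved under pics/ and viewed, at most 10 in all, crops included, and the job is handed in when it is done.

Besides the shell and the picture viewer there is one more tool, called as name([rows], argument=value, ...), one row to a line, values as JSON. apply_moves: Moves the arm, as the interface text tells. Its arguments: {"type":"object","properties":{"targets":{"type":"array","items":{"type":"object","properties":{"dp":{"type":"array","items":{"type":"number"}},"yaw":{"type":"number"}}}},"grip":{"type":"number"},"squeeze":{"type":"number"}},"required":["targets"]}

```bash
ls; mkdir -p pics; python3 - <<'E'
from plant import get_state,cams,r
import cv2,numpy as np
s=get_state();print(s)
for n in("scene","top"):
    c=cams.capture(n);cv2.imwrite(f"pics/{n}0.png",c["image"][:,:,::-1]);np.savez(f"{n}0.npz",**c)
    print(n,c["fx"],c["cx"],c["cy"],c["R"],c["t"],-c["R"].T@c["t"])
E
```

```text
pics
{'time_s': 0.0, 'joints': array([-5.48261281e+01,  2.05918665e+01,  6.34921317e-01, -1.96309498e-02,
       -7.01361316e+01, -1.65080837e+01]), 'qd': array([-0.01506387, -0.02400341, -0.05279702,  0.00505627, -0.04258278,
        0.04242411]), 'joint_torque': array([ 2.29201636e-03, -5.82713521e+01,  2.93057370e+01,  6.99725837e+00,
        6.87906679e-03, -1.13666247e-04]), 'tcp_pos': array([ 0.21586282, -0.63903948,  0.22172808]), 'eef_rot': array([ 1.79905516e+02, -8.75663026e-03, -1.61340890e+02]), 'contact_force': array([-0.29639986,  0.41004979, -0.27044392]), 'moment': array([0.01419511, 0.04589019, 0.0037753 ]), 'gripper_force': 0.0, 'gripper_width': 0.0876783814514513}
scene 494.7097872321341 251.9141884559377 182.58625479225387 [[-0.14678926  0.98914507 -0.00670369]
 [ 0.74284834  0.10575866 -0.66105329]
 [-0.65316863 -0.10201534 -0.75030901]] [ 0.03400797 -0.34187996  1.66444496] [1.34612021 0.17231688 1.02307515]
top 364.21489947892445 257.23205355099975 198.89745460951207 [[-0.02981344 -0.99921091 -0.02624327]
 [-0.98874656  0.03333155 -0.14583981]
 [ 0.14659946  0.02159995 -0.98896008]] [0.07779626 0.65435872 0.9465742 ] [0.51054704 0.03547812 1.03359728]
```

View pics/scene0.png

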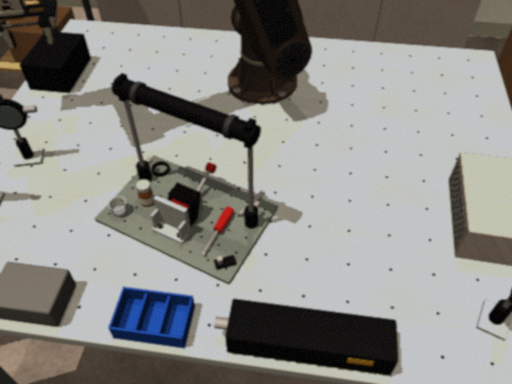

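View pics/top0.png

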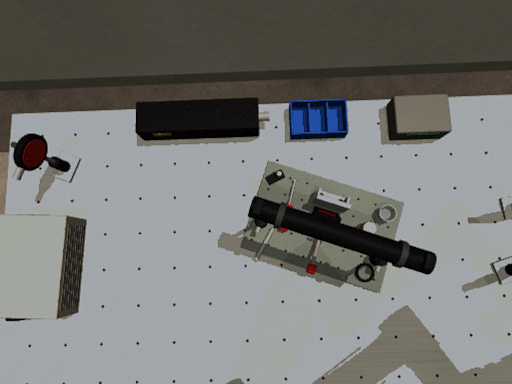

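```bash
cat > h.py <<'E'
import numpy as np,cv2
def cloud(c):
    z=c["range_z"];v,u=np.indices(z.shape);K=float(c["fx"]),float(c["fy"]),float(c["cx"]),float(c["cy"])
    P=np.stack([(u-K[2])*z/K[0],(v-K[3])*z/K[1],z],-1)
    return (P-c["t"])@c["R"]
def ray(c,u,v):
    d=c["R"].T@np.array([(u-c["cx"])/c["fx"],(v-c["cy"])/c["fy"],1]);return -c["R"].T@c["t"],d/np.linalg.norm(d)
def tri(a,b):
    A=np.zeros((3,3));B=np.zeros(3)
    for o,d in(a,b):
        M=np.eye(3)-np.outer(d,d);A+=M;B+=M@o
    x=np.linalg.solve(A,B);return x,[float(np.linalg.norm((np.eye(3)-np.outer(d,d))@(x-o))) for o,d in(a,b)]
def red(c):
    h=cv2.cvtColor(c["image"],cv2.COLOR_RGB2HSV);m=((h[...,0]<8)|(h[...,0]>172))&(h[...,1]>150)&(h[...,2]>60)
    n,l,s,ce=cv2.connectedComponentsWithStats(m.astype(np.uint8))
    return [(s[i].tolist(),ce[i].round(1).tolist()) for i in range(1,n) if s[i,4]>8],l
E
python3 - <<'E'
from h import *
C={n:dict(np.load(n+"0.npz")) for n in("scene","top")}
for n,c in C.items():
    P=cloud(c);print(n,red(c)[0])
    ok=(c["range_z"]>0)&(P[...,0]>.3)&(P[...,0]<.9)&(abs(P[...,1])<.4)
    t=ok&(P[...,2]>.27)&(P[...,2]<.4)
    Q=P[t];print("tube n",len(Q),Q.min(0).round(3),Q.max(0).round(3))
    m=Q[:,:2].mean(0);w,V=np.linalg.eigh(np.cov((Q[:,:2]-m).T));d=V[:,1]
    if d[1]<0:d=-d
    a=(Q[:,:2]-m)@d;b=(Q[:,:2]-m)@np.array([d[1],-d[0]]);print("mean",m,"dir yaw of y axis",np.degrees(np.arctan2(d[1],d[0])),a.min(),a.max(),b.min(),b.max(),"ztop",np.percentile(Q[:,2],99))
    h=cv2.cvtColor(c["image"],cv2.COLOR_RGB2HSV)
    for s,ce in red(c)[0]:
        u,v=map(int,ce);print(ce,P[v,u].round(3))
    # stand
    k=ok&(P[...,2]>.006)&(P[...,2]<.02)
    Q=P[k][:,:2].astype(np.float32);print("stand",len(Q),cv2.minAreaRect(Q*1000), 'table z',np.median(P[...,2][ok&(P[...,2]<.006)]))
    cv2.imwrite(f"pics/{n}crop.png",cv2.resize(c["image"][(140 if n=="scene" else 150):(290 if n=="scene" else 300),(90 if n=="scene" else 230):(290 if n=="scene" else 430),::-1],(800,600),interpolation=cv2.INTER_CUBIC))
E
```

```text
scene [([207, 164, 8, 8, 51], [210.3, 167.4]), ([171, 198, 18, 11, 54], [179.8, 202.7]), ([214, 207, 20, 26, 247], [223.7, 218.9])]
tube n 3398 [ 0.476 -0.282  0.27 ] [0.627 0.072 0.354]
mean [ 0.5608548  -0.09334632] dir yaw of y axis 70.50532680360895 -0.19693732320814675 0.16592458842648825 -0.0378628647917055 0.019017943675071824 ztop 0.35206153892793773
[210.3, 167.4] [ 0.478 -0.075  0.071]
[179.8, 202.7] [ 0.609 -0.126  0.075]
[223.7, 218.9] [ 0.615 -0.016  0.038]
stand 9365 ((600.2904052734375, 21.114349365234375), (755.0690307617188, 599.4140625), 89.98829650878906) table z -0.0005418913444214151
top [([23, 141, 9, 19, 27], [26.2, 148.5]), ([286, 204, 7, 4, 17], [289.2, 205.6]), ([319, 210, 17, 6, 30], [327.0, 212.6]), ([279, 227, 8, 5, 26], [282.5, 228.9]), ([306, 263, 11, 11, 74], [311.2, 268.6])]
tube n 4404 [ 0.463 -0.281  0.313] [0.621 0.07  0.355]
mean [ 0.53974388 -0.10812459] dir yaw of y axis 70.21005684918808 -0.17648667197745943 0.18315917743403098 -0.02400510643158028 0.027694367727784337 ztop 0.35331226802103494
[26.2, 148.5] [0.777 0.607 0.198]
[289.2, 205.6] [ 0.638 -0.03   0.037]
[327.0, 212.6] [ 0.615 -0.131  0.047]
[282.5, 228.9] [ 0.576 -0.008  0.04 ]
[311.2, 268.6] [ 0.468 -0.077  0.073]
stand 8585 ((609.8504638671875, -7.530029296875), (781.4859008789062, 582.471923828125), 89.6454086303711) table z 0.00013588242816706255
```

View pics/scenecrop.png

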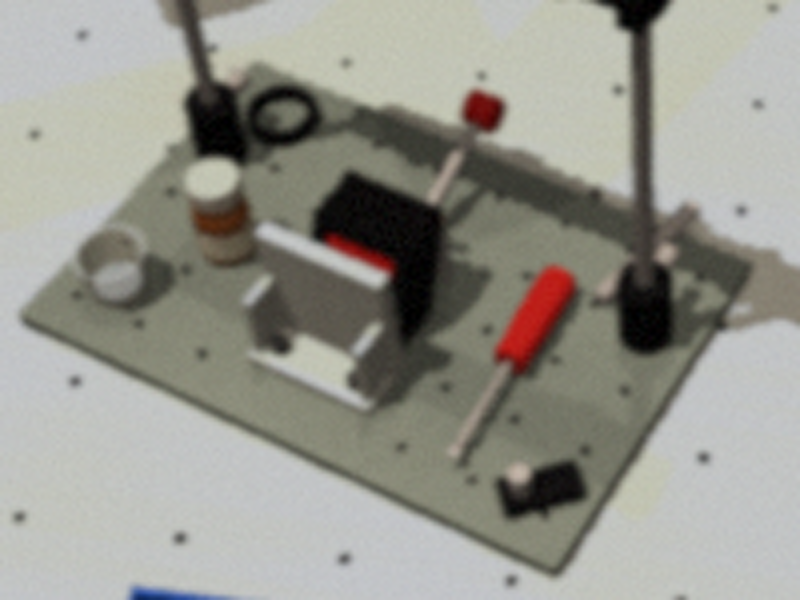

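View pics/topcrop.png

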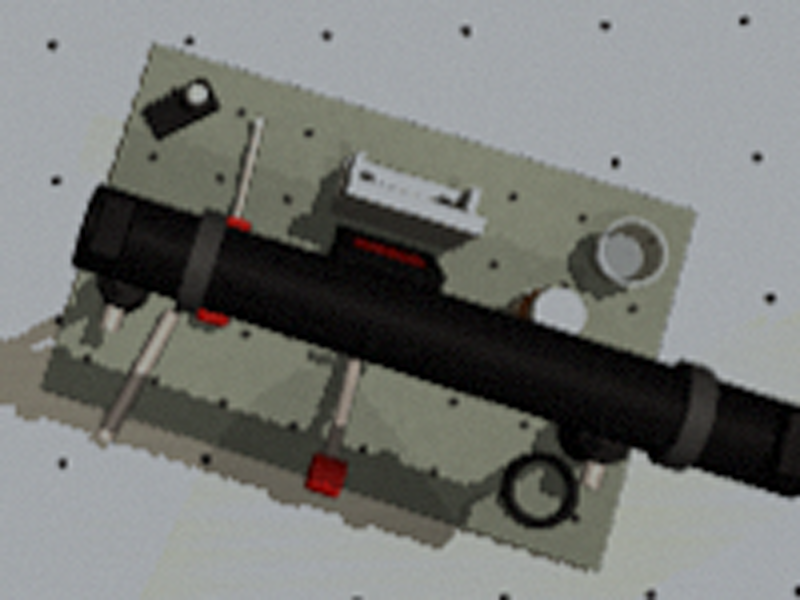

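```bash
cat >> h.py <<'E'
def onz(c,u,v,z):
    o,d=ray(c,u,v);return o+d*(z-o[2])/d[2]
E
python3 - <<'E'
from h import *
C={n:dict(np.load(n+"0.npz")) for n in("scene","top")}
co={"top":[(268.75,160.75),(403.75,202.5),(380,292.5),(241.25,247)],"scene":[(229.25,283.75),(95,219.5),(154.5,156.25),(277,207)]}
# order: rear-left, rear-right, front-right, front-left
loc=np.array([[.13,.2],[.13,-.2],[-.13,-.2],[-.13,.2]])
al=[]
for n in co:
    p=np.array([onz(C[n],*q,.012)[:2] for q in co[n]]);al.append(p);print(n,p.round(4).tolist())
    A=p.mean(0);H=loc.T@(p-A);th=np.arctan2(H[0,1]-H[1,0],H[0,0]+H[1,1]);print("center",A,"yaw",np.degrees(th))
p=np.mean(al,0);A=p.mean(0);H=loc.T@(p-A);th=np.arctan2(H[0,1]-H[1,0],H[0,0]+H[1,1]);R=np.array([[np.cos(th),-np.sin(th)],[np.sin(th),np.cos(th)]])
print("avg",A,np.degrees(th),"resid mm",((p-A)@R-loc).round(4).tolist())
np.savez("stand.npz",A=A,R=R,th=th)
k,e=tri(ray(C["scene"],210.3,167.4),ray(C["top"],311.2,268.6));print("knob",k,e)
s=(k[:2]-A)@R;print("knob stand",s,"r",np.hypot(s[0]+.012,k[2]-.02),"ang",np.arctan2(s[0]+.012,k[2]-.02))
for n,c in C.items():
    P=cloud(c);S=np.concatenate([(P[...,:2]-A)@R,P[...,2:]],-1);ok=c["range_z"]>0
    t=ok&(abs(S[...,1])<.19)&(S[...,2]>.31)&(abs(S[...,0]+.045)<.05);print(n,"tube x range",np.percentile(S[t][:,0],[1,99]),"x of top",np.median(S[t&(S[...,2]>.34)][:,0]))
    for lo,hi in((.1,.112),(.085,.1),(.06,.085)):
        t=ok&(abs(S[...,1])<.05)&(S[...,2]>lo)&(S[...,2]<hi)&(S[...,0]>-.05)&(S[...,0]<.13)
        q=S[t];print(n,lo,len(q),np.percentile(q,[2,50,98],axis=0).round(4).tolist() if len(q) else "")
# tall things near: gripper top extents
P=cloud(C["scene"]);
E
```

```text
top [[0.7718, 0.0213], [0.6379, -0.3524], [0.3945, -0.2671], [0.5281, 0.1063]]
center [ 0.58310391 -0.12295878] yaw -19.56743141182642
scene [[0.7812, 0.0287], [0.6473, -0.3448], [0.4059, -0.2561], [0.5407, 0.1121]]
center [ 0.59378387 -0.11499398] yaw -19.838484362645946
avg [ 0.58844389 -0.11897638] -19.702510703690898 resid mm [[-0.0015, -0.001], [-0.0016, 0.0021], [0.0009, 0.0023], [0.0022, -0.0034]]
knob [ 0.46529944 -0.07876321  0.05482015] [0.0009058000177053956, 0.0009058000177053701]
knob stand [-0.12949238 -0.00365757] r 0.12254346992868063 ang -1.2826814485759042
scene tube x range [-0.06066372 -0.02020675] x of top -0.04252291379753499
scene 0.1 193 [[0.0494, -0.0428, 0.1006], [0.0569, 0.0038, 0.106], [0.0628, 0.0442, 0.1096]]
scene 0.085 511 [[-0.0204, -0.0348, 0.0855], [0.0084, 0.0029, 0.0893], [0.0621, 0.044, 0.0985]]
scene 0.06 492 [[-0.0143, -0.0426, 0.0604], [0.0588, 0.0125, 0.0717], [0.0843, 0.0439, 0.0843]]
top tube x range [-0.06954209 -0.02622453] x of top -0.04794678611564432
top 0.1 178 [[0.0467, -0.0467, 0.1015], [0.0522, -0.0037, 0.1069], [0.0585, 0.0399, 0.1104]]
top 0.085 154 [[0.0079, -0.039, 0.0859], [0.0148, -0.0022, 0.0899], [0.0475, 0.0368, 0.0988]]
top 0.06 128 [[0.0102, -0.0461, 0.0605], [0.047, 0.0007, 0.0701], [0.082, 0.0404, 0.0845]]
```

apply_moves([
  {"dp": [0.0, 0.0, 0.08], "yaw": -10},
  {"dp": [0.0, 0.0, 0.08], "yaw": -15},
  {"dp": [0.2, 0.579, 0.08], "yaw": -38.4},
  {"dp": [0.2, 0.579, 0.08], "yaw": -38.4},
  {"dp": [0.2, 0.579, 0.08], "yaw": -38.4},
  {"dp": [0.2, 0.579, 0.08], "yaw": -38.4},
  {"dp": [0.2, 0.579, 0.08], "yaw": -38.4},
  {"dp": [0.2, 0.579, 0.08], "yaw": -38.4},
  {"dp": [0.2, 0.579, 0.08], "yaw": -38.4},
  {"dp": [0.2, 0.579, 0.08], "yaw": -38.4},
  {"dp": [0.2, 0.579, 0.08], "yaw": -38.4},
  {"dp": [0.2, 0.579, 0.08], "yaw": -38.4},
  {"dp": [0.2, 0.579, 0.08], "yaw": -38.4},
  {"dp": [0.2, 0.579, 0.08], "yaw": -38.4},
  {"dp": [0.2, 0.579, 0.08], "yaw": -38.4},
  {"dp": [0.2, 0.579, 0.08], "yaw": -38.4},
  {"dp": [0.2, 0.579, 0.08], "yaw": -38.4},
  {"dp": [0.2, 0.579, 0.08], "yaw": -38.4},
  {"dp": [0.2, 0.579, 0.08], "yaw": -38.4},
])

```text
time_s: 1.68
tcp_pos: [0.4161, -0.059, 0.3023]
eef_rot: [-180.0, -0.0, 160.5]
contact_force: [-0.4, -0.4, -0.6]
gripper_width: 0.0874
gripper_force: 0.0
```

```bash
python3 - <<'E'
from plant import get_state,cams
from h import *
D=np.load("stand.npz")
s=get_state();print({k:np.round(s[k],3) for k in("time_s","joints","tcp_pos","eef_rot","contact_force")})
out=[]
for n in("scene","top"):
    c=cams.capture(n);np.savez(n+"1.npz",**c);out.append(c["image"][:,:,::-1])
    P=cloud(c);S=np.concatenate([(P[...,:2]-D["A"])@D["R"],P[...,2:]],-1);t=s["tcp_pos"];ts=(t[:2]-D["A"])@D["R"];print("tcp stand",ts)
    rel=S-np.r_[ts,t[2]]
    ok=(c["range_z"]>0)&(np.hypot(rel[...,0],rel[...,1])<.14)&(P[...,2]>.2)&(rel[...,0]<.09)
    for lo in np.arange(-.03,.4,.02):
        q=rel[ok&(rel[...,2]>lo)&(rel[...,2]<lo+.02)]
        if len(q)>5:print(n,lo.round(2),len(q),np.percentile(q,[1,99],axis=0).round(3)[:,:2].tolist())
cv2.imwrite("pics/both1.png",cv2.resize(np.hstack([out[0][0:250,80:380],out[1][100:350,150:450]]),(800,333)))
E
```

```text
{'time_s': np.float64(1.683), 'joints': array([ 1.90760e+01, -7.22900e+00, -2.11220e+01, -1.10000e-02,
       -7.61530e+01, -1.28594e+02]), 'tcp_pos': array([ 0.416, -0.059,  0.302]), 'eef_rot': array([-1.7998e+02, -4.3000e-02,  1.6048e+02]), 'contact_force': array([-0.391, -0.387, -0.629])}
tcp stand [-0.18245074 -0.00158799]
scene -0.01 30 [[-0.01, -0.059], [0.013, 0.059]]
scene 0.01 153 [[-0.01, -0.059], [0.016, 0.061]]
scene 0.03 143 [[-0.007, -0.063], [0.015, 0.063]]
scene 0.05 56 [[-0.024, -0.064], [0.016, 0.087]]
scene 0.07 510 [[-0.028, -0.087], [0.042, 0.089]]
scene 0.09 747 [[-0.03, -0.093], [0.042, 0.096]]
scene 0.11 970 [[-0.034, -0.095], [0.041, 0.095]]
scene 0.13 273 [[-0.022, -0.05], [0.027, 0.017]]
scene 0.15 222 [[0.002, -0.05], [0.043, 0.018]]
scene 0.17 331 [[-0.013, -0.046], [0.041, 0.037]]
scene 0.19 281 [[-0.014, -0.033], [0.049, 0.046]]
scene 0.21 342 [[-0.001, -0.026], [0.049, 0.046]]
scene 0.23 19 [[0.032, 0.003], [0.048, 0.033]]
tcp stand [-0.18245074 -0.00158799]
top 0.07 110 [[-0.032, 0.007], [0.038, 0.064]]
top 0.09 443 [[-0.039, 0.03], [0.038, 0.092]]
top 0.11 1070 [[-0.039, 0.023], [0.037, 0.092]]
top 0.19 73 [[-0.019, 0.001], [0.045, 0.042]]
top 0.21 135 [[-0.016, -0.0], [0.045, 0.042]]
top 0.23 143 [[-0.013, 0.001], [0.045, 0.042]]
top 0.25 158 [[-0.009, 0.001], [0.045, 0.042]]
top 0.27 161 [[-0.005, 0.006], [0.044, 0.043]]
top 0.29 81 [[-0.0, 0.018], [0.04, 0.043]]
top 0.31 28 [[0.006, 0.001], [0.05, 0.047]]
top 0.33 421 [[0.009, -0.016], [0.05, 0.046]]
top 0.35 201 [[-0.045, -0.0], [0.048, 0.124]]
top 0.37 733 [[-0.044, 0.002], [0.048, 0.131]]
top 0.39 2428 [[-0.05, 0.009], [0.047, 0.131]]
```

View pics/both1.png

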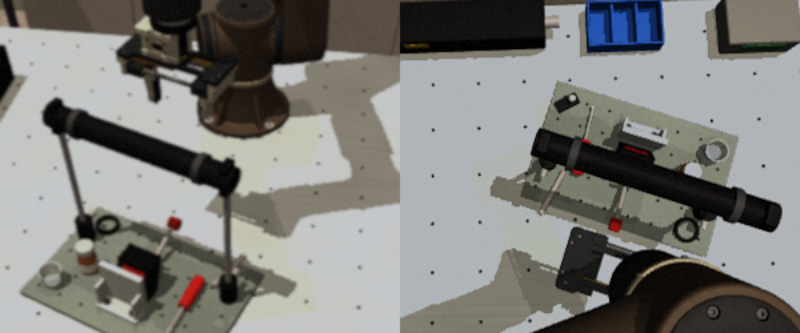

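apply_moves([
  {"dp": [0.035, -0.014, 0], "yaw": 0},
  {"dp": [0.045, -0.018, -0.02], "yaw": 0},
  {"dp": [0.045, -0.018, -0.06], "yaw": 0},
  {"dp": [0.045, -0.018, -0.1], "yaw": 0},
  {"dp": [0.045, -0.018, -0.13], "yaw": 0},
  {"dp": [0.045, -0.018, -0.16], "yaw": 0},
], grip=-0.1)

```text
time_s: 2.28
tcp_pos: [0.4599, -0.0803, 0.1409]
eef_rot: [-180.0, -0.0, 160.1]
contact_force: [0.8, 0.5, 0.3]
gripper_width: 0.0531
gripper_force: 0.0
```

```bash
python3 - <<'E'
from plant import get_state,cams
from h import *
s=get_state();print({k:np.round(s[k],3) for k in("tcp_pos","gripper_width","contact_force")})
out=[]
for n in("scene","top"):
    c=cams.capture(n);np.savez(n+"2.npz",**c);out.append(c["image"][:,:,::-1]);print(red(c)[0])
cv2.imwrite("pics/both2.png",cv2.resize(np.hstack([out[0][90:240,130:280],out[1][170:320,240:390]]),(800,400)))
E
```

```text
{'tcp_pos': array([ 0.46 , -0.08 ,  0.141]), 'gripper_width': np.float64(0.053), 'contact_force': array([0.753, 0.519, 0.276])}
[([207, 164, 8, 8, 57], [210.6, 167.3]), ([171, 198, 18, 11, 56], [179.9, 202.6]), ([214, 207, 20, 26, 247], [223.6, 218.9])]
[([23, 139, 23, 28, 442], [33.8, 152.9]), ([287, 204, 6, 4, 16], [289.4, 205.6]), ([319, 210, 17, 7, 36], [327.0, 212.7]), ([279, 227, 8, 5, 26], [282.5, 228.9])]
```

View pics/both2.png

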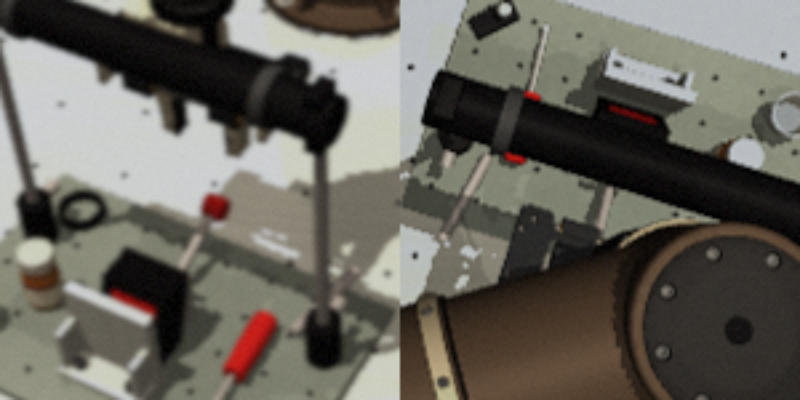

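apply_moves([
  {"dp": [0, 0, -0.03], "yaw": 0},
  {"dp": [0, 0, -0.06], "yaw": 0},
  {"dp": [0, 0, -0.08], "yaw": 0},
  {"dp": [0, 0, -0.082], "yaw": 0},
])

```text
time_s: 2.72
tcp_pos: [0.4597, -0.0796, 0.0593]
eef_rot: [-179.9, -0.2, 160.2]
contact_force: [-0.5, -0.1, 0.7]
gripper_width: 0.0481
gripper_force: 0.0
```

apply_moves([
  {"dp": [0, 0, 0], "yaw": 0},
  {"dp": [0, 0, 0], "yaw": 0},
  {"dp": [0, 0, 0], "yaw": 0},
  {"dp": [0, 0, 0], "yaw": 0},
  {"dp": [0, 0, 0], "yaw": 0},
], grip=1, squeeze=12)

```text
time_s: 3.13
tcp_pos: [0.4638, -0.0756, 0.0625]
eef_rot: [179.6, 0.3, 160.2]
contact_force: [-2.9, 26.1, 4.2]
gripper_width: 0.0234
gripper_force: 12.0
```

apply_moves([
  {"dp": [0.002, 0.004, 0.001], "yaw": 0},
  {"dp": [0.002, 0.004, 0.001], "yaw": 0},
  {"dp": [0.002, 0.004, 0.001], "yaw": 0},
])

```text
time_s: 3.38
tcp_pos: [0.4642, -0.0741, 0.0629]
eef_rot: [179.9, 0.1, 160.3]
contact_force: [0.1, 0.7, 1.5]
gripper_width: 0.0216
gripper_force: 12.0
```

apply_moves([
  {"dp": [0.002, -0.001, 0.006], "yaw": 0},
  {"dp": [0.004, -0.0015, 0.011], "yaw": 0},
  {"dp": [0.0065, -0.0023, 0.0165], "yaw": 0},
  {"dp": [0.009, -0.003, 0.022], "yaw": 0},
  {"dp": [0.009, -0.003, 0.022], "yaw": 0},
])

```text
time_s: 3.8
tcp_pos: [0.4744, -0.0778, 0.0854]
eef_rot: [179.9, 0.2, 160.3]
contact_force: [4.1, -2.0, -3.3]
gripper_width: 0.0218
gripper_force: 12.0
```

apply_moves([
  {"dp": [0.002, -0.0007, 0.004], "yaw": 0},
  {"dp": [0.0045, -0.0015, 0.008], "yaw": 0},
  {"dp": [0.0045, -0.0015, 0.008], "yaw": 0},
])

```text
time_s: 4.05
tcp_pos: [0.4788, -0.0793, 0.093]
eef_rot: [179.9, 0.2, 160.3]
contact_force: [6.3, -3.1, -4.3]
gripper_width: 0.0214
gripper_force: 12.0
```

apply_moves([
  {"dp": [0.002, -0.0007, 0.003], "yaw": 0},
  {"dp": [0.0045, -0.0015, 0.0065], "yaw": 0},
  {"dp": [0.0045, -0.0015, 0.0065], "yaw": 0},
])

```text
time_s: 4.3
tcp_pos: [0.4808, -0.0802, 0.098]
eef_rot: [179.9, -0.0, 160.2]
contact_force: [-2.5, 2.3, -9.0]
gripper_width: 0.0216
gripper_force: 12.0
```

apply_moves([
  {"dp": [0.002, -0.0007, 0.003], "yaw": 0},
  {"dp": [0.004, -0.0014, 0.006], "yaw": 0},
  {"dp": [0.004, -0.0014, 0.006], "yaw": 0},
])

```text
time_s: 4.55
tcp_pos: [0.4787, -0.08, 0.1004]
eef_rot: [179.9, -0.6, 160.0]
contact_force: [-20.1, 16.8, -18.3]
gripper_width: 0.0213
gripper_force: 12.0
```

```bash
python3 - <<'E'
from plant import get_state,cams
from h import *
D=np.load("stand.npz")
s=get_state();print({k:np.round(s[k],4) for k in("tcp_pos","joint_torque","joints","contact_force")})
t=s["tcp_pos"];print((t[:2]-D["A"])@D["R"])
out=[]
for n in("scene","top"):
    c=cams.capture(n);np.savez(n+"3.npz",**c);out.append(c["image"][:,:,::-1]);print(red(c)[0])
    P=cloud(c);S=np.concatenate([(P[...,:2]-D["A"])@D["R"],P[...,2:]],-1)
    rel=S-np.r_[(t[:2]-D["A"])@D["R"],t[2]]
    ok=(c["range_z"]>0)&(abs(rel[...,1])<.1)&(P[...,2]>.1)&(abs(rel[...,0])<.1)
    for lo in np.arange(.12,.32,.02):
        q=rel[ok&(rel[...,2]>lo)&(rel[...,2]<lo+.02)]
        if len(q)>5:print(n,lo.round(2),len(q),np.percentile(q,[1,99],axis=0).round(3)[:,:2].tolist())
cv2.imwrite("pics/both3.png",cv2.resize(np.hstack([out[0][70:220,130:280],out[1][170:320,240:390]]),(800,400)))
E
```

```text
{'tcp_pos': array([ 0.4787, -0.08  ,  0.1004]), 'joint_torque': array([ -6.5036, -40.1168,  34.0288,  14.0809,  -0.8229,   0.2416]), 'joints': array([  13.4603,   10.0069,  -31.5711,   -0.5116,  -48.9158, -123.0924]), 'contact_force': array([-20.1041,  16.842 , -18.2519])}
[-0.11647595 -0.00030421]
[([202, 159, 9, 9, 60], [205.7, 163.3]), ([171, 198, 18, 11, 59], [179.8, 202.5]), ([214, 207, 20, 26, 244], [223.6, 219.1])]
scene 0.12 136 [[0.017, -0.051], [0.029, 0.016]]
scene 0.18 6 [[-0.008, 0.035], [0.009, 0.045]]
scene 0.2 288 [[-0.014, -0.097], [0.094, 0.097]]
scene 0.22 1119 [[-0.003, -0.096], [0.094, 0.098]]
scene 0.24 886 [[-0.01, -0.095], [0.085, 0.097]]
scene 0.26 318 [[-0.011, -0.031], [0.052, 0.046]]
scene 0.28 332 [[-0.015, -0.028], [0.052, 0.046]]
scene 0.3 327 [[-0.012, -0.03], [0.053, 0.047]]
[([23, 139, 22, 28, 438], [33.8, 153.0]), ([287, 204, 6, 4, 15], [289.2, 205.5]), ([319, 210, 17, 7, 35], [327.0, 212.7]), ([279, 227, 8, 5, 26], [282.5, 228.9])]
top 0.22 710 [[0.047, -0.097], [0.09, 0.099]]
top 0.24 941 [[0.056, -0.098], [0.082, 0.099]]
```

View pics/both3.png

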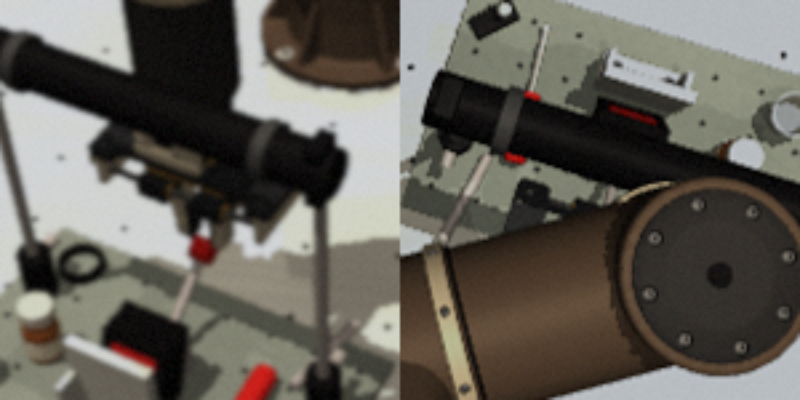

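apply_moves([
  {"dp": [-0.004, 0.0014, -0.006], "yaw": 0},
  {"dp": [-0.006, 0.002, -0.006], "yaw": 0},
  {"dp": [-0.006, 0.002, -0.006], "yaw": 0},
])

```text
time_s: 4.9
tcp_pos: [0.4787, -0.0795, 0.0985]
eef_rot: [180.0, -0.0, 160.3]
contact_force: [-0.7, 3.9, -0.9]
gripper_width: 0.0214
gripper_force: 12.0
```

apply_moves([
  {"dp": [0, 0, 0], "yaw": 0},
  {"dp": [0, 0, 0], "yaw": 0},
  {"dp": [0, 0, 0], "yaw": 0},
  {"dp": [0, 0, 0], "yaw": 0},
  {"dp": [-0.02, 0.007, 0], "yaw": 0},
  {"dp": [-0.04, 0.014, 0.005], "yaw": 0},
  {"dp": [-0.07, 0.025, 0.015], "yaw": 7},
  {"dp": [-0.07, 0.025, 0.015], "yaw": 14},
  {"dp": [-0.07, 0.025, 0.015], "yaw": 21},
  {"dp": [-0.07, 0.025, 0.015], "yaw": 28},
  {"dp": [-0.07, 0.025, 0.015], "yaw": 35},
  {"dp": [-0.07, 0.025, 0.015], "yaw": 49},
  {"dp": [-0.07, 0.025, 0.015], "yaw": 49},
  {"dp": [-0.07, 0.025, 0.015], "yaw": 63},
  {"dp": [-0.07, 0.025, 0.015], "yaw": 63},
  {"dp": [-0.07, 0.025, 0.015], "yaw": 77},
  {"dp": [-0.07, 0.025, 0.015], "yaw": 77},
  {"dp": [-0.07, 0.025, 0.015], "yaw": 90},
  {"dp": [-0.07, 0.025, 0.015], "yaw": 90},
  {"dp": [-0.07, 0.025, 0.015], "yaw": 90},
], grip=-0.1)

```text
time_s: 6.57
tcp_pos: [0.4091, -0.0551, 0.1133]
eef_rot: [-180.0, -0.0, -109.5]
contact_force: [0.5, -0.0, 0.2]
gripper_width: 0.0478
gripper_force: 0.0
```

```bash
cat > st.py <<'E'
from plant import get_state,cams
from h import *
D=np.load("stand.npz")
s=get_state();t=s["tcp_pos"];print("t",s["time_s"],"stand xyz",((t[:2]-D["A"])@D["R"]).round(4),t.round(4),s["eef_rot"].round(1),"F",s["contact_force"].round(1),"Fx_stand",(s["contact_force"][:2]@D["R"]).round(1),"w",s["gripper_width"].round(3))
C={n:cams.capture(n) for n in("scene","top")}
for n in C:
    np.savez(n+"L.npz",**C[n]);R=red(C[n])[0];print(n,R)
    h=cv2.cvtColor(C[n]["image"],cv2.COLOR_RGB2HSV)
# knob from the scene view alone: ray cut with the stand's plane y=0
o,d=ray(C["scene"],*red(C["scene"])[0][0][1])
n3=np.r_[D["R"][:,1],0];p=o+d*(n3@(np.r_[D["A"],0]-o))/(n3@d);x=((p[:2]-D["A"])@D["R"])[0]
print("knob stand x,z",x.round(4),p[2].round(4),"r",np.hypot(x+.012,p[2]-.02).round(4),"a",np.arctan2(x+.012,p[2]-.02).round(3))
E
python3 st.py
```

```text
Traceback (most recent call last):
  File "st.py", line 4, in <module>
    s=get_state();t=s["tcp_pos"];print("t",s["time_s"],"stand xyz",((t[:2]-D["A"])@D["R"]).round(4),t.round(4),s["eef_rot"].round(1),"F",s["contact_force"].round(1),"Fx_stand",(s["contact_force"][:2]@D["R"]).round(1),"w",s["gripper_width"].round(3))
                                                                                                                                                                                                                             ^^^^^^^^^^^^^^^^^^^^^^^^
AttributeError: 'float' object has no attribute 'round'
```

```bash
sed -i 's/s\["gripper_width"\].round(3)/s["gripper_width"]/' st.py; python3 st.py
```

```text
t 6.5667 stand xyz [-0.1904 -0.0003] [ 0.4091 -0.0551  0.1133] [-180.    -0.  -109.5] F [ 0.5 -0.   0.2] Fx_stand [0.5 0.1] w 0.04784400098349407
scene [([202, 160, 9, 8, 58], [205.8, 163.3]), ([171, 198, 18, 11, 55], [179.8, 202.6]), ([214, 207, 20, 26, 246], [223.6, 218.9])]
top [([23, 141, 11, 25, 43], [26.7, 151.8]), ([34, 146, 11, 6, 22], [39.4, 148.5]), ([29, 149, 5, 7, 12], [31.2, 152.1]), ([30, 164, 6, 3, 10], [32.7, 165.2]), ([287, 204, 6, 4, 16], [289.4, 205.6]), ([319, 210, 17, 6, 31], [326.8, 212.5]), ([279, 227, 8, 5, 24], [282.5, 228.9])]
knob stand x,z -0.1078 0.0926 r 0.1202 a -0.923
```

apply_moves([
  {"dp": [0, 0, -0.013], "yaw": 0},
  {"dp": [0, 0, -0.013], "yaw": 0},
  {"dp": [0, 0, -0.013], "yaw": 0},
  {"dp": [0, 0, -0.013], "yaw": 0},
  {"dp": [0.005, -0.002, -0.008], "yaw": 0},
  {"dp": [0.01, -0.0035, -0.002], "yaw": 0},
  {"dp": [0.015, -0.0055, 0.003], "yaw": 0},
  {"dp": [0.02, -0.007, 0.008], "yaw": 0},
  {"dp": [0.025, -0.009, 0.012], "yaw": 0},
  {"dp": [0.03, -0.011, 0.016], "yaw": 0},
  {"dp": [0.035, -0.0125, 0.019], "yaw": 0},
  {"dp": [0.04, -0.0143, 0.022], "yaw": 0},
], grip=-1)

```text
time_s: 7.67
tcp_pos: [0.4496, -0.0694, 0.1355]
eef_rot: [180.0, 0.0, -109.7]
contact_force: [-0.2, 0.4, 0.0]
gripper_width: 0.0876
gripper_force: 0.0
```

```bash
python3 st.py
```

```text
t 7.6667 stand xyz [-1.475e-01 -1.000e-04] [ 0.4496 -0.0694  0.1355] [ 180.     0.  -109.7] F [-0.2  0.4  0. ] Fx_stand [-0.3  0.3] w 0.0875756018197935
scene [([202, 160, 9, 8, 59], [205.9, 163.3]), ([171, 198, 18, 11, 56], [179.8, 202.5]), ([214, 207, 20, 26, 249], [223.7, 218.9])]
top [([23, 139, 22, 28, 418], [33.8, 153.0]), ([287, 204, 6, 4, 16], [289.4, 205.6]), ([319, 210, 17, 7, 36], [327.0, 212.7]), ([279, 227, 8, 5, 26], [282.5, 228.9])]
knob stand x,z -0.1083 0.0922 r 0.1203 a -0.927
```

apply_moves([
  {"dp": [-0.03, 0.0107, 0], "yaw": 0},
  {"dp": [-0.04, 0.0143, -0.01], "yaw": 0},
  {"dp": [-0.04, 0.0143, -0.048], "yaw": 0},
  {"dp": [-0.04, 0.0143, -0.048], "yaw": 0},
  {"dp": [-0.0306, 0.011, -0.045], "yaw": 0},
  {"dp": [-0.026, 0.0093, -0.04], "yaw": 0},
  {"dp": [-0.0212, 0.0076, -0.034], "yaw": 0},
  {"dp": [-0.0165, 0.0059, -0.03], "yaw": 0},
  {"dp": [-0.0118, 0.0042, -0.025], "yaw": 0},
  {"dp": [-0.007, 0.0025, -0.021], "yaw": 0},
  {"dp": [-0.0024, 0.0008, -0.018], "yaw": 0},
])

```text
time_s: 8.68
tcp_pos: [0.4462, -0.0689, 0.1193]
eef_rot: [179.9, -0.0, -109.8]
contact_force: [-16.0, 6.2, 16.4]
gripper_width: 0.0874
gripper_force: 11.7
```

```bash
python3 st.py
```

```text
t 8.6833 stand xyz [-0.1507 -0.0008] [ 0.4462 -0.0689  0.1193] [ 179.9   -0.  -109.8] F [-16.    6.2  16.4] Fx_stand [-17.2   0.4] w 0.08744192094354349
scene [([195, 158, 10, 10, 72], [199.5, 162.7]), ([171, 198, 18, 11, 55], [179.8, 202.5]), ([214, 207, 20, 26, 248], [223.6, 219.0])]
top [([23, 139, 22, 28, 403], [33.8, 153.0]), ([286, 204, 7, 4, 17], [289.2, 205.6]), ([319, 210, 17, 7, 33], [327.2, 212.7]), ([279, 227, 8, 5, 26], [282.5, 228.9])]
knob stand x,z -0.0814 0.1193 r 0.1212 a -0.61
```

apply_moves([
  {"dp": [-0.002, 0.0008, 0.006], "yaw": 0},
  {"dp": [0.0025, -0.0008, 0.01], "yaw": 0},
  {"dp": [0.007, -0.0025, 0.014], "yaw": 0},
  {"dp": [0.012, -0.0043, 0.0175], "yaw": 0},
  {"dp": [0.0165, -0.0059, 0.0205], "yaw": 0},
])

```text
time_s: 9.2
tcp_pos: [0.4645, -0.0745, 0.1385]
eef_rot: [-179.9, 0.0, -109.7]
contact_force: [-1.0, 0.1, -1.1]
gripper_width: 0.0878
gripper_force: 0.0
```

```bash
python3 st.py
```

```text
t 9.2 stand xyz [-1.317e-01  1.000e-04] [ 0.4645 -0.0745  0.1385] [-179.9    0.  -109.7] F [-1.   0.1 -1.1] Fx_stand [-1.  -0.3] w 0.08781371231038236
scene [([195, 159, 9, 9, 61], [199.3, 163.2]), ([171, 198, 18, 11, 57], [179.8, 202.5]), ([214, 207, 20, 26, 245], [223.6, 218.9])]
top [([23, 139, 22, 28, 438], [33.7, 152.9]), ([286, 204, 7, 4, 17], [289.2, 205.6]), ([319, 210, 17, 7, 36], [327.0, 212.7]), ([279, 227, 8, 5, 26], [282.5, 228.9])]
knob stand x,z -0.0804 0.1185 r 0.1199 a -0.607
```

```bash
python3 - <<'E'
from h import *
c=np.load("sceneL.npz");cv2.imwrite("pics/z4.png",cv2.resize(c["image"][95:215,140:260,::-1],(600,600),interpolation=cv2.INTER_CUBIC))
E
```

```text
(no output)
```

View pics/z4.png

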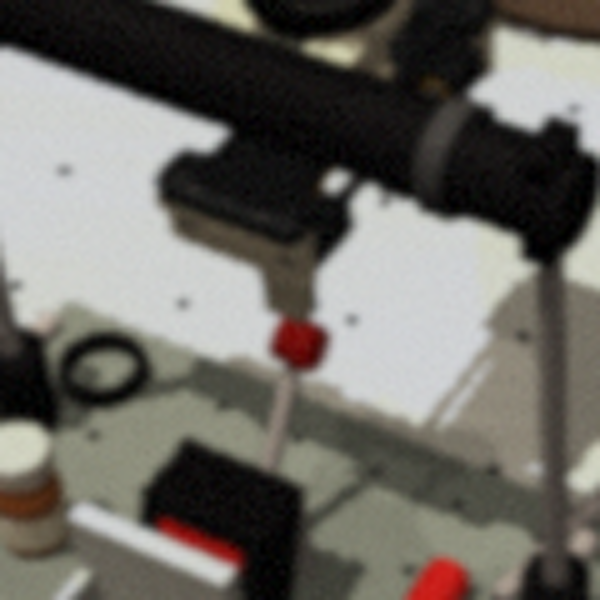

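```bash
python3 - <<'E'
from h import *
D=np.load("stand.npz");c=np.load("sceneL.npz")
P=cloud(c);S=np.concatenate([(P[...,:2]-D["A"])@D["R"],P[...,2:]],-1);im=c["image"]
for v in range(140,172,2):
    print(v,[(tuple(im[v,u].tolist()),(S[v,u]*1000).round().astype(int).tolist()) for u in (195,198,201)])
E
```

```text
140 [((26, 24, 26), [-36, 30, 250]), ((26, 24, 26), [-38, 37, 252]), ((20, 19, 15), [-50, 36, 241])]
142 [((20, 17, 17), [-35, 30, 244]), ((12, 15, 12), [-37, 37, 247]), ((49, 44, 37), [-45, 39, 240])]
144 [((67, 62, 51), [-38, 27, 235]), ((57, 52, 41), [-34, 39, 244]), ((68, 61, 50), [-44, 40, 235])]
146 [((69, 63, 51), [-43, 22, 221]), ((73, 67, 56), [-37, 35, 233]), ((70, 64, 49), [-45, 38, 228])]
148 [((79, 71, 58), [-43, 22, 215]), ((66, 60, 49), [-40, 33, 223]), ((75, 69, 54), [-41, 40, 225])]
150 [((81, 73, 59), [-45, 20, 206]), ((80, 71, 58), [-42, 30, 213]), ((84, 75, 63), [-44, 37, 214])]
152 [((70, 63, 50), [-71, -2, 166]), ((74, 67, 53), [-70, 8, 172]), ((77, 69, 58), [-44, 36, 207])]
154 [((73, 63, 52), [-73, -4, 156]), ((74, 65, 52), [-71, 7, 163]), ((72, 66, 53), [-76, 12, 161])]
156 [((88, 81, 71), [615, 530, 1023]), ((74, 67, 55), [-71, 6, 155]), ((79, 70, 59), [-76, 11, 154])]
158 [((163, 149, 149), [-185, -92, -2]), ((86, 54, 45), [-70, 6, 149]), ((104, 90, 84), [-191, -76, 1])]
160 [((155, 114, 112), [-75, -8, 131]), ((113, 17, 12), [-76, 1, 135]), ((110, 30, 25), [-83, 4, 130])]
162 [((123, 58, 59), [-72, -7, 127]), ((114, 11, 5), [-76, 0, 127]), ((113, 14, 11), [-77, 8, 130])]
164 [((99, 30, 30), [-68, -5, 124]), ((107, 12, 11), [-69, 4, 128]), ((103, 19, 16), [-73, 11, 128])]
166 [((121, 97, 94), [-69, -6, 116]), ((90, 16, 13), [-66, 5, 124]), ((85, 6, 10), [-73, 10, 120])]
168 [((161, 158, 152), [-150, -70, 0]), ((81, 54, 48), [-66, 5, 117]), ((93, 56, 52), [-71, 10, 115])]
170 [((134, 127, 114), [-145, -68, -3]), ((113, 103, 97), [-68, 3, 107]), ((165, 161, 156), [-149, -50, 2])]
```

apply_moves([
  {"dp": [-0.026, 0.0093, 0], "yaw": 0},
  {"dp": [-0.026, 0.0093, -0.015], "yaw": 0},
  {"dp": [-0.026, 0.0093, -0.034], "yaw": 0},
  {"dp": [-0.026, 0.0093, -0.034], "yaw": 0},
  {"dp": [-0.0193, 0.0069, -0.0335], "yaw": 0},
  {"dp": [-0.0155, 0.0056, -0.029], "yaw": 0},
  {"dp": [-0.0118, 0.0042, -0.025], "yaw": 0},
  {"dp": [-0.008, 0.0029, -0.022], "yaw": 0},
  {"dp": [-0.0042, 0.0015, -0.0195], "yaw": 0},
  {"dp": [-0.0005, 0, -0.0175], "yaw": 0},
])

```text
time_s: 10.13
tcp_pos: [0.4633, -0.0744, 0.121]
eef_rot: [-180.0, 0.0, -109.7]
contact_force: [-4.2, 4.2, 4.7]
gripper_width: 0.0878
gripper_force: 2.6
```

```bash
python3 st.py
```

```text
t 10.1333 stand xyz [-0.1329 -0.0002] [ 0.4633 -0.0744  0.121 ] [-180.     0.  -109.7] F [-4.2  4.2  4.7] Fx_stand [-5.4  2.5] w 0.08783675986630018
scene [([189, 160, 11, 11, 84], [194.4, 165.3]), ([214, 207, 20, 26, 248], [223.6, 218.9])]
top [([23, 139, 22, 28, 438], [33.7, 152.9]), ([287, 204, 6, 4, 16], [289.4, 205.6]), ([279, 227, 8, 5, 26], [282.5, 228.9])]
knob stand x,z -0.0595 0.1303 r 0.1201 a -0.406
```

apply_moves([
  {"dp": [0.004, -0.0014, 0.003], "yaw": 0},
  {"dp": [0.008, -0.0029, 0.005], "yaw": 0},
  {"dp": [0.012, -0.0043, 0.0065], "yaw": 0},
  {"dp": [0.012, -0.0043, 0.0065], "yaw": 0},
])

```text
time_s: 10.57
tcp_pos: [0.4757, -0.0789, 0.1272]
eef_rot: [-180.0, -0.0, -109.7]
contact_force: [-1.6, -0.5, 0.9]
gripper_width: 0.0874
gripper_force: 0.3
```

```bash
python3 st.py
```

```text
t 10.5667 stand xyz [-0.1197 -0.0003] [ 0.4757 -0.0789  0.1272] [-180.    -0.  -109.7] F [-1.6 -0.5  0.9] Fx_stand [-1.4 -1. ] w 0.08744425935736302
scene [([186, 163, 11, 11, 91], [191.2, 167.6]), ([214, 207, 20, 26, 243], [223.6, 219.1])]
top [([23, 139, 22, 28, 443], [33.7, 152.9]), ([287, 204, 6, 4, 16], [289.4, 205.6]), ([279, 227, 8, 5, 25], [282.4, 228.8])]
knob stand x,z -0.0457 0.135 r 0.1198 a -0.285
```

apply_moves([
  {"dp": [-0.024, 0.0085, 0], "yaw": 0},
  {"dp": [-0.049, 0.0175, 0], "yaw": 0},
  {"dp": [-0.049, 0.0175, -0.03], "yaw": 0},
  {"dp": [-0.049, 0.0175, -0.06], "yaw": 0},
  {"dp": [-0.049, 0.0175, -0.079], "yaw": 0},
  {"dp": [-0.043, 0.0154, -0.079], "yaw": 0},
  {"dp": [-0.038, 0.0136, -0.079], "yaw": 0},
  {"dp": [-0.038, 0.0136, -0.079], "yaw": 0},
])

```text
time_s: 11.33
tcp_pos: [0.4392, -0.0649, 0.0488]
eef_rot: [-179.9, 0.0, -109.7]
contact_force: [0.6, 0.7, 0.5]
gripper_width: 0.0877
gripper_force: 0.0
```

```bash
python3 st.py; python3 - <<'E'
from h import *
a,b=np.load("sceneL.npz")["image"],np.load("topL.npz")["image"];cv2.imwrite("pics/b5.png",cv2.resize(np.hstack([a[120:270,100:250,::-1],b[150:300,240:390,::-1]]),(800,400),interpolation=cv2.INTER_CUBIC))
E
```

```text
t 11.3333 stand xyz [-0.1587  0.0006] [ 0.4392 -0.0649  0.0488] [-179.9    0.  -109.7] F [0.6 0.7 0.5] Fx_stand [0.3 0.9] w 0.08765748196670663
scene [([186, 161, 12, 13, 101], [191.4, 167.3]), ([214, 207, 20, 26, 246], [223.6, 219.0])]
top [([23, 139, 22, 28, 335], [33.6, 153.0]), ([287, 204, 6, 4, 15], [289.2, 205.5]), ([279, 227, 8, 5, 25], [282.4, 228.8]), ([319, 240, 10, 4, 24], [323.1, 241.5])]
knob stand x,z -0.0466 0.1352 r 0.1203 a -0.292
```

View pics/b5.png

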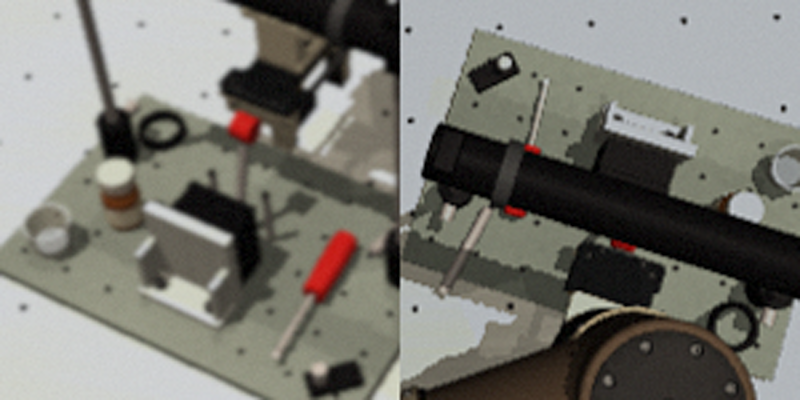

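apply_moves([
  {"dp": [0.002, -0.0007, 0.0], "yaw": 0},
  {"dp": [0.004, -0.0014, 0.0005], "yaw": 0},
  {"dp": [0.006, -0.0021, 0.001], "yaw": 0},
  {"dp": [0.008, -0.0029, 0.001], "yaw": 0},
  {"dp": [0.01, -0.0036, 0.0015], "yaw": 0},
  {"dp": [0.012, -0.0043, 0.002], "yaw": 0},
  {"dp": [0.014, -0.005, 0.002], "yaw": 0},
  {"dp": [0.016, -0.0057, 0.002], "yaw": 0},
])

```text
time_s: 12.1
tcp_pos: [0.4532, -0.0707, 0.0503]
eef_rot: [-179.9, 0.0, -109.7]
contact_force: [-3.1, 0.7, 5.7]
gripper_width: 0.0876
gripper_force: 0.0
```

```bash
python3 st.py
```

```text
t 12.1 stand xyz [-1.436e-01 -1.000e-04] [ 0.4532 -0.0707  0.0503] [-179.9    0.  -109.7] F [-3.1  0.7  5.7] Fx_stand [-3.2 -0.3] w 0.08764225780575256
scene [([183, 163, 13, 13, 114], [189.3, 168.5]), ([214, 207, 20, 26, 248], [223.6, 218.9])]
top [([23, 139, 22, 28, 389], [33.8, 153.0]), ([287, 204, 6, 4, 15], [289.2, 205.5]), ([279, 227, 8, 5, 25], [282.4, 228.8])]
knob stand x,z -0.0379 0.1391 r 0.1219 a -0.214
```

apply_moves([
  {"dp": [0.002, -0.0007, 0.0005], "yaw": 0},
  {"dp": [0.004, -0.0014, 0.001], "yaw": 0},
  {"dp": [0.006, -0.0021, 0.001], "yaw": 0},
  {"dp": [0.008, -0.0029, 0.0015], "yaw": 0},
])

```text
time_s: 12.53
tcp_pos: [0.4609, -0.0736, 0.0513]
eef_rot: [-180.0, 0.0, -109.7]
contact_force: [-3.4, 2.1, 4.6]
gripper_width: 0.0876
gripper_force: 0.0
```

apply_moves([
  {"dp": [0.001, -0.0004, 0], "yaw": 0},
  {"dp": [0.002, -0.0007, 0], "yaw": 0},
  {"dp": [0.003, -0.0011, 0], "yaw": 0},
  {"dp": [0.004, -0.0014, 0], "yaw": 0},
])

```text
time_s: 12.87
tcp_pos: [0.4645, -0.0751, 0.051]
eef_rot: [180.0, -0.0, -109.7]
contact_force: [-1.9, 1.3, 3.2]
gripper_width: 0.0876
gripper_force: 0.0
```

```bash
python3 st.py
```

```text
t 12.8667 stand xyz [-0.1315 -0.0005] [ 0.4645 -0.0751  0.051 ] [ 180.    -0.  -109.7] F [-1.9  1.3  3.2] Fx_stand [-2.2  0.6] w 0.08760759057549784
scene [([180, 166, 13, 12, 112], [186.2, 171.4]), ([214, 207, 20, 26, 247], [223.6, 218.9])]
top [([23, 139, 22, 28, 417], [33.7, 152.8]), ([287, 204, 6, 4, 16], [289.4, 205.6]), ([279, 227, 8, 5, 26], [282.5, 228.9])]
knob stand x,z -0.0245 0.1415 r 0.1221 a -0.103
```

apply_moves([
  {"dp": [0.001, -0.0004, 0], "yaw": 0},
  {"dp": [0.002, -0.0007, 0], "yaw": 0},
  {"dp": [0.003, -0.0011, 0], "yaw": 0},
  {"dp": [0.004, -0.0014, 0], "yaw": 0},
  {"dp": [0.004, -0.0014, 0], "yaw": 0},
])

```text
time_s: 13.38
tcp_pos: [0.4687, -0.0765, 0.0512]
eef_rot: [180.0, -0.0, -109.7]
contact_force: [-2.4, 0.7, 3.1]
gripper_width: 0.0874
gripper_force: 0.0
```

apply_moves([
  {"dp": [0.001, -0.0004, 0], "yaw": 0},
  {"dp": [0.002, -0.0007, 0], "yaw": 0},
  {"dp": [0.003, -0.0011, 0], "yaw": 0},
  {"dp": [0.003, -0.0011, 0], "yaw": 0},
])

```text
time_s: 13.72
tcp_pos: [0.4718, -0.0775, 0.0512]
eef_rot: [-180.0, 0.0, -109.7]
contact_force: [-3.9, 0.1, 3.3]
gripper_width: 0.0875
gripper_force: 0.0
```

```bash
python3 st.py
```

```text
t 13.7167 stand xyz [-0.1238 -0.0003] [ 0.4718 -0.0775  0.0512] [-180.     0.  -109.7] F [-3.9  0.1  3.3] Fx_stand [-3.7 -1.2] w 0.08750832050058056
scene [([179, 168, 12, 12, 112], [184.5, 173.1]), ([214, 207, 20, 26, 247], [223.7, 218.9])]
top [([23, 139, 22, 28, 420], [33.8, 152.8]), ([287, 204, 6, 4, 16], [289.4, 205.6]), ([279, 227, 8, 5, 26], [282.5, 228.9])]
knob stand x,z -0.0172 0.1424 r 0.1225 a -0.043
```

apply_moves([
  {"dp": [0.001, -0.0004, 0], "yaw": 0},
  {"dp": [0.002, -0.0007, 0], "yaw": 0},
  {"dp": [0.002, -0.0007, 0], "yaw": 0},
])

```text
time_s: 14.07
tcp_pos: [0.4738, -0.0782, 0.0511]
eef_rot: [180.0, -0.0, -109.7]
contact_force: [-3.0, 1.7, 4.7]
gripper_width: 0.0875
gripper_force: 0.0
```

apply_moves([
  {"dp": [0.001, -0.0004, 0], "yaw": 0},
  {"dp": [0.001, -0.0004, 0], "yaw": 0},
  {"dp": [0.001, -0.0004, 0], "yaw": 0},
])

```text
time_s: 14.32
tcp_pos: [0.4747, -0.0786, 0.0512]
eef_rot: [-180.0, 0.0, -109.7]
contact_force: [-1.9, 0.5, 2.5]
gripper_width: 0.0876
gripper_force: 0.0
```

apply_moves([
  {"dp": [0.001, -0.0004, 0], "yaw": 0},
  {"dp": [0.001, -0.0004, 0], "yaw": 0},
  {"dp": [0.001, -0.0004, 0], "yaw": 0},
])

```text
time_s: 14.57
tcp_pos: [0.4757, -0.079, 0.0512]
eef_rot: [-180.0, 0.0, -109.7]
contact_force: [-2.7, 1.3, 3.5]
gripper_width: 0.0878
gripper_force: 0.0
```

```bash
python3 st.py
```

```text
t 14.5667 stand xyz [-0.1196 -0.0003] [ 0.4757 -0.079   0.0512] [-180.     0.  -109.7] F [-2.7  1.3  3.5] Fx_stand [-3.   0.3] w 0.08782243174448635
scene [([178, 169, 12, 13, 115], [183.5, 174.4]), ([214, 207, 20, 26, 247], [223.6, 219.0])]
top [([23, 139, 22, 28, 424], [33.9, 152.9]), ([287, 204, 6, 4, 15], [289.2, 205.5]), ([279, 227, 8, 5, 25], [282.4, 228.8])]
knob stand x,z -0.0128 0.1421 r 0.1221 a -0.006
```

apply_moves([
  {"dp": [0.001, -0.0004, 0], "yaw": 0},
  {"dp": [0.001, -0.0004, 0], "yaw": 0},
  {"dp": [0.001, -0.0004, 0], "yaw": 0},
])

```text
time_s: 14.92
tcp_pos: [0.4763, -0.0793, 0.0512]
eef_rot: [180.0, -0.0, -109.7]
contact_force: [-5.5, 2.9, 5.9]
gripper_width: 0.0877
gripper_force: 0.0
```

apply_moves([
  {"dp": [0.001, -0.0004, 0], "yaw": 0},
  {"dp": [0.001, -0.0004, 0], "yaw": 0},
  {"dp": [0.001, -0.0004, 0], "yaw": 0},
])

```text
time_s: 15.17
tcp_pos: [0.4768, -0.0795, 0.0512]
eef_rot: [179.9, -0.0, -109.7]
contact_force: [-8.4, 5.6, 9.1]
gripper_width: 0.0877
gripper_force: 0.0
```

```bash
python3 st.py; python3 - <<'E'
from h import *
D=np.load("stand.npz")
for n in("scene","top"):
    c=np.load(n+"L.npz");P=cloud(c);S=np.concatenate([(P[...,:2]-D["A"])@D["R"],P[...,2:]],-1);ok=(c["range_z"]>0)&(abs(S[...,1])<.05)
    for lo in(.075,.08,.085,.09,.095,.1,.105):
        q=S[ok&(S[...,2]>lo)&(S[...,2]<lo+.005)&(S[...,0]>0)&(S[...,0]<.08)]
        if len(q)>3:print(n,lo,len(q),np.percentile(q[:,0],[2,50,98]).round(4),np.percentile(q[:,1],[2,98]).round(3))
E
```

```text
t 15.1667 stand xyz [-0.1184 -0.0005] [ 0.4768 -0.0795  0.0512] [ 179.9   -0.  -109.7] F [-8.4  5.6  9.1] Fx_stand [-9.8  2.4] w 0.08765426553017731
scene [([178, 169, 12, 13, 113], [183.2, 174.6]), ([214, 207, 20, 26, 245], [223.6, 219.0])]
top [([23, 139, 22, 28, 421], [33.7, 152.9]), ([287, 204, 6, 4, 16], [289.4, 205.6]), ([279, 227, 8, 5, 26], [282.5, 228.9])]
knob stand x,z -0.0115 0.1426 r 0.1226 a 0.004
scene 0.075 47 [0.0155 0.0599 0.0623] [-0.044  0.045]
scene 0.08 54 [0.0121 0.0599 0.0627] [-0.04   0.045]
scene 0.085 98 [0.0078 0.0321 0.0624] [-0.036  0.044]
scene 0.09 265 [0.01   0.0274 0.062 ] [-0.034  0.038]
scene 0.095 48 [0.0123 0.0603 0.0624] [-0.036  0.044]
scene 0.1 66 [0.0484 0.0597 0.0622] [-0.045  0.044]
scene 0.105 125 [0.0495 0.0562 0.063 ] [-0.042  0.042]
top 0.075 6 [0.0124 0.0384 0.047 ] [-0.036  0.041]
top 0.08 5 [0.0162 0.0383 0.0465] [-0.039  0.034]
top 0.085 42 [0.0099 0.034  0.0487] [-0.041  0.04 ]
top 0.09 373 [0.0076 0.0266 0.0467] [-0.036  0.032]
top 0.095 33 [0.012  0.0414 0.0526] [-0.039  0.042]
top 0.1 31 [0.0467 0.0495 0.0583] [-0.048  0.039]
top 0.105 141 [0.0469 0.0525 0.0584] [-0.046  0.039]
```

apply_moves([
  {"dp": [-0.001, 0.0004, 0], "yaw": 0},
  {"dp": [-0.002, 0.0007, 0], "yaw": 0},
  {"dp": [-0.004, 0.0014, 0], "yaw": 0},
  {"dp": [-0.01, 0.0036, 0], "yaw": 0},
  {"dp": [-0.03, 0.0107, 0], "yaw": 0},
  {"dp": [-0.05, 0.018, 0], "yaw": 0},
  {"dp": [-0.065, 0.0232, 0.0], "yaw": 0},
  {"dp": [-0.065, 0.0232, 0.0], "yaw": 0},
])

```text
time_s: 15.93
tcp_pos: [0.4092, -0.0566, 0.0508]
eef_rot: [179.9, -0.0, -109.8]
contact_force: [0.0, 0.2, 0.1]
gripper_width: 0.0881
gripper_force: 0.0
```

```bash
python3 st.py; python3 - <<'E'
from h import *
D=np.load("stand.npz")
for n in("scene","top"):
    c=np.load(n+"L.npz");P=cloud(c);S=np.concatenate([(P[...,:2]-D["A"])@D["R"],P[...,2:]],-1);ok=(c["range_z"]>0)&(abs(S[...,1])<.05)
    for lo in(.085,.09,.095):
        q=S[ok&(S[...,2]>lo)&(S[...,2]<lo+.005)&(S[...,0]>0)&(S[...,0]<.08)]
        print(n,lo,len(q),np.percentile(q[:,0],[2,50,98]).round(4),np.percentile(q[:,1],[2,98]).round(3))
    # slope of the row's top face
    q=S[ok&(S[...,2]>.085)&(S[...,2]<.099)&(S[...,0]>.012)&(S[...,0]<.044)&(abs(S[...,1])<.03)];print("slope x,y",np.linalg.lstsq(np.c_[q[:,:2],np.ones(len(q))],q[:,2],rcond=None)[0])
a,b=np.load("sceneL.npz")["image"],np.load("topL.npz")["image"];cv2.imwrite("pics/b6.png",cv2.resize(np.hstack([a[130:250,110:230,::-1],b[160:280,260:380,::-1]]),(800,400),interpolation=cv2.INTER_CUBIC))
E
```

```text
t 15.9333 stand xyz [-0.1898 -0.0017] [ 0.4092 -0.0566  0.0508] [ 179.9   -0.  -109.8] F [0.  0.2 0.1] Fx_stand [-0.1  0.2] w 0.08811659522445323
scene [([178, 169, 12, 13, 110], [183.3, 174.7]), ([214, 207, 20, 26, 248], [223.6, 218.9])]
top [([23, 141, 12, 24, 40], [26.6, 150.2]), ([32, 145, 9, 6, 17], [36.6, 148.1]), ([27, 153, 7, 7, 12], [29.7, 155.9]), ([36, 152, 5, 7, 14], [38.0, 154.2]), ([29, 162, 10, 5, 15], [33.3, 164.5]), ([286, 204, 7, 4, 17], [289.2, 205.6]), ([279, 227, 8, 5, 26], [282.5, 228.9])]
knob stand x,z -0.0119 0.1419 r 0.1219 a 0.001
scene 0.085 121 [0.0095 0.0329 0.0626] [-0.038  0.044]
scene 0.09 252 [0.0097 0.028  0.0615] [-0.038  0.039]
scene 0.095 47 [0.0183 0.0606 0.0627] [-0.038  0.045]
slope x,y [ 0.02831694 -0.00406181  0.09076391]
top 0.085 50 [0.0103 0.0292 0.0474] [-0.036  0.04 ]
top 0.09 360 [0.0077 0.0262 0.0467] [-0.036  0.032]
top 0.095 33 [0.0105 0.0384 0.0525] [-0.035  0.042]
slope x,y [-0.01442474  0.00150146  0.09255747]
```

View pics/b6.png

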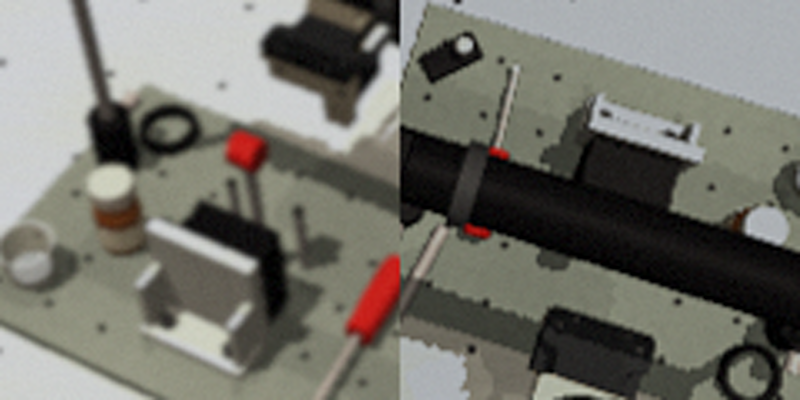

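```bash
python3 -c "
from plant import r
print(r.close_job())"
```

```text
the job is handed in; nothing more can be done
None
```

I swung the arm up to about 0 rad until the row went solid at about 10 N, then backed the robot clear and handed in the job. The final camera check showed the knob holding its place and the four filters upright against the backstop, with no bystander visibly moved. The hand-in returned no verdict, and I could not measure the remaining clamp force directly.

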